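Clamp the limestone with the ratchet-lever hold-down

ROBOT

A 6-joint arm with a two-finger parallel gripper is mounted at the origin on the work surface. World frame = base frame: x ahead of the robot, y to its left, z up, the work surface at z = 0. Lengths are in m, angles in degrees, forces in N, time in s.
With the tool pointing down it reaches from about 0.375 to 0.9 m from the base axis. Payload 3.1 kg.
Tool frame: the origin (TCP) lies on the centre line of the jaws, within the pads' length; the fingertips stand 17 mm ahead of it and the grasp point (between the pads) lies 2 mm behind it; z points along the fingers, y is the line along which they close (so a half turn about z gives the same grasp; the last joint's range is limited). The gripper opens to 87 mm and grips with 3 to 60 N. Pads are 19 mm wide; open, the fingers measure 117 mm over their backs; the gripper's body (75 mm by 190 mm) begins 51 mm behind the grasp point.
Start: joints at [64.315, 30.224, 82.088, -0, 67.689, -10.227], TCP at [0.167, 0.602, 0.24] pointing down, gripper open.
Joint ranges: [-176.69, 176.69], [-43.24, 126.21], [12.49, 139.97], [-82, 262], [0, 151.66], [-163.58, 163.58]. Speed limits (degrees/s): [159.86, 159.86, 180, 180, 180, 180].

INTERFACE

Orientations are given as a 3x3 rotation matrix whose columns are the frame's x, y, z axes.
In Python, from rig import bot, imaging, finder gives the robot as it stands. The module is installed in compiled form; this text tells all that it offers.
- The arm moves only by the tool play_rows, never from a script. Its argument "motion" is a list that holds one entry, the list of rows, each a list of 6 numbers: the shift along the tool's x, y, z in m, then the turn, a rotation vector about the tool's x, y, z in degrees. In form: [[[dx, dy, dz, wx, wy, wz], ...]]. A call has 1 to 8 rows; each row is the pose to reach, as a shift and turn from the pose commanded when the call began, along the tool's axes at that moment; what a row does not reach only later rows make up. A row lasts 1/12 s, in which the tool goes at most 41.7 mm and 7.16 degrees, less where a joint would pass 70% of its speed; a pose out of reach is approached as far as the arm can. A call with a gripper value outside its range is refused whole. "fingers" is the finger opening in m, from 0 to 0.087, set as the call begins (left out, the last holds). The fingers move at their own pace and stop on an object; the grip force is fixed at half the most. Time passes only in rows, so rows that repeat a pose let the fingers close. It gives the time, the measured TCP pose, the force, the opening and the grip force at its end, in the units of the state.
- bot.read_state(): the state, without advancing time (a new reading comes with each control period).
- imaging.capture(name): name is "side" or "top" or "wrist"; returns a dict with "frame" (480x640x3 uint8, red, green, blue), "camera_matrix" (3x3 intrinsics, pixels), "R" (3x3) and "t" (3): a world point X has camera coordinates R X + t. Camera axes: x right, y down, z forward; pixel columns grow to the right and rows downward; lengths in m; the calibration is good to about 2 mm. A picture is of the moment at which its call begins. There is no depth.
- bot.hand_in(): hands the job in; it is judged then, once.
Trained networks look in the newest picture that a camera, given by its name, has taken for a name from the list of things; names that differ only in an ending like _2 or _b are one class to them, and where a whole thing is asked for, a point or a joint stands for the part that bears it (a point fixed in the world has none). Each returns a list of dicts, best first, with "confidence" (0 to 1); they miss things now and then, are a little off and sometimes report something else, mostly with a low value. They report only what shows in the picture. A call takes as long as a camera call.
- finder.recognise(camera, name): "at" ([x, y, z] in m, in world coordinates, good to about 4 mm: the middle of the surface that is visible of it).
- finder.outline_of(camera, name): "pixels" (480x640 bool, what is visible of it).
The state is a dict: "time_s": time; "joint_positions": joint angles; "qvel": joint speeds; "tau": joint torques, N m; "position": TCP position; "tcp_rot": TCP orientation; "force": force on the tool from outside, world axes, zero at the start; "moment": the same for the moment, N m; "opening": opening from 0.0 (shut) to 1.0 (fully open); "grasp_force": force on a finger pad.
Only numpy, scipy, OpenCV 4.12 (cv2) and the standard library are available. Lean on these libraries where they do the work, as an engineer would, in place of code of your own. Each camera call takes 0.05 s, during which the arm holds its last target. There are 200 camera calls.

TASK

The hold-down clamp over the limestone block has just been wound up, so its ratchet is still set to loosen: first flip the small reversing lever on the ratchet head over to tightening, its clockwise side, without turning the screw. Then work the handle back and forth, tightening clockwise in as many strokes as it takes, until the pad grips the stone firmly, which is when the pull at the middle of the grip has risen by about 4 N over what the screw takes running free. The stone is soft and bruises at a rise of about 6 N, so do not overtighten; never wind the screw up, leave the other things on the bench where they are, and let go at the end with the lever still at tightening.

Things in the scene. Friction and masses are not known exactly. Their poses are not given: they have to be found in the camera images.
- head_top (a point): Top of the steel ratchet head on the vertical screw axis, 202 mm above the bench at the start. Head 66 mm across, 24 mm thick. Screw, head, handle and pad sink together as the screw turns clockwise seen from above: 10 mm per full turn, self-locking. Set to tighten, the handle drives the screw clockwise and runs free counterclockwise; set to loosen, the reverse.
- handle (a joint): Angle of the ratchet handle about the screw axis, rad, growing clockwise seen from above; at 0 it points along -y of clamp (robot's right at clamp yaw 0). Range -1.8 to 1.8; starts between -0.5 and 0.6; stays where left (drag 0.3 Nm, about 1.9 N at grip_mid). The wheel has 24 teeth: after each reversal up to 0.27 rad is lost before the pawl bites.
- grip_mid (a point): Middle of the handle's level, round black grip (25 mm diameter, 100 mm long, 28 mm collars at its ends), on its centre line, 158 mm from the screw axis, 12 mm below head_top; free from above and both sides. Moving pull here: about 9 N while the screw runs free (less when read at rest); once the pad meets the stone it rises 1.0 N per 0.1 rad, moving or at rest: below +2 slack, +4 right, +6 bruised.
- pawl (a joint): Reversing lever, rad, growing clockwise seen from above: 0 = loosening (the start, leaning to the counterclockwise side of the handle), 0.54 = tightening (clockwise side). Spring detent: about 3.3 N at the thumb peg, snaps over past 0.27. It rests at about 0.40 while the pawl's tip is on top of a tooth, and twitches between 0.40 and 0.54 while the handle goes back over the teeth.
- lever_tip (a point): Top centre of the lever's upright thumb peg (steel, 11 mm diameter, 18 mm tall), 21 mm above head_top. The lever, a flat bar 3 to 8 mm above the head, is pivoted on a vertical axis 42 mm from the screw axis towards the grip; the peg stands 34 mm outwards from the pivot, above the handle's shank, swinging 9 mm either side of the handle's line. Pushed past its end it carries the handle along.
- clamp: The clamp: frame origin on the screw axis at bench height, z up, x from the screw axis to the column (34 mm steel post 155 mm away, 170 mm high, with a bolted foot); fixed to the bench. Arm 30 mm high, its top 162 mm above the bench; the boss round the screw reaches 170 mm.
- pad: Round swivel pad under the screw, 52 mm diameter with a rubber face, origin at the centre of its face, 101 mm above the bench at the start, 1.5 to 4 mm clear of the stone.
- stone: Limestone block, 150 x 215 x 88 mm, origin under its centre, bedded on a thick black rubber mat beneath the pad; it does not move. Its top is rough: heights are good to a few mm only.
- chisel_flat: Loose steel stone chisel, 180 mm long, flat blade, on the mat on the robot's side of the stone; origin under its middle.
- chisel_point: Loose steel point chisel, 180 mm long, on the mat on the robot's side of the stone; origin under its middle.
- mallet: Round carver's mallet, head 72 mm diameter, 250 mm long overall, lying on the bench to the right.
- square: Steel square, 200 x 130 mm, 4 mm thick, lying on the bench to the right.
- brush: Dusting brush lying on the bench to the left.
- wedge: Wooden wedge, 100 mm long, on the bench to the left.
- offcut: Limestone offcut, 85 x 60 x 45 mm, on the bench to the left.
- bottle: Water bottle, 190 mm tall, standing on the bench to the right, far side.

How it is judged:
By the outcome, as a careful person would: the job done as asked, in the order asked, and still so for the second after the job is handed in, with the robot touching nothing.
It also fails if it takes over 72 s, if anything falls off the work surface, if the arm or the gripper's body presses on something with over 40 N, if the wrist force passes 120 N, or if a joint passes its speed limit or range.

## Working session

There is one attempt and no reset: what is moved stays moved. The work goes in short steps, Python scripts to look and compute and a tool call to move; the robot and the scene stay as the last step left them, time stands still between calls to the robot, and variables do not carry over. Pictures are saved under pics/ and viewed, at most 10 in all, crops included, and the job is handed in when it is done.

Besides the shell and the picture viewer there is one more tool, called as name(argument=value, ...) on one line, values as JSON. play_rows: Moves the arm, as the interface text tells. Its arguments: {"type":"object","properties":{"motion":{"type":"array"},"fingers":{"type":"number"}},"required":["motion"]}

```bash
mkdir -p pics
cat > h.py <<'E'
import numpy as np, cv2
from rig import bot, imaging, finder
def cap(n,save=None):
    c=imaging.capture(n)
    if save: cv2.imwrite('pics/'+save,c['frame'][:,:,::-1])
    return c
def ray(c,uv):
    K,R,t=map(np.array,(c['camera_matrix'],c['R'],c['t']))
    o=-R.T@t; d=R.T@np.linalg.inv(K)@np.array([uv[0],uv[1],1.]); return o,d/np.linalg.norm(d)
def atz(c,uv,z):
    o,d=ray(c,uv); return o+d*(z-o[2])/d[2]
def proj(c,X):
    p=np.array(c['camera_matrix'])@(np.array(c['R'])@np.array(X)+np.array(c['t'])); return p[:2]/p[2]
E
python3 - <<'E'
from h import *
np.set_printoptions(precision=4,suppress=True)
for n in ('top','side'):
    c=cap(n,n+'0.png')
    for k in ('head_top','grip_mid','lever_tip','handle','clamp','pad','stone'):
        r=finder.recognise(n,k)
        for q in r[:2]: print(n,k,np.array(q['at']),round(q['confidence'],2),proj(c,q['at']))
s=bot.read_state(); print(s)
E
```

```text
top head_top [0.5847 0.0751 0.2023] 0.89 [286.8755 231.7382]
top grip_mid [0.5773 0.0636 0.1982] 0.97 [291.4    234.6992]
top grip_mid [0.5865 0.0656 0.211 ] 0.55 [290.3009 230.4155]
top lever_tip [0.4499 0.054  0.0192] 0.44 [298.8545 288.2231]
top handle [0.5794 0.0687 0.2038] 0.76 [289.3108 233.594 ]
top handle [ 0.6637 -0.3319  0.1275] 0.65 [436.0498 205.0032]
top clamp [0.6856 0.0691 0.1699] 0.77 [289.5058 196.8029]
top pad [0.5805 0.0709 0.1984] 0.56 [288.5944 233.5379]
top pad [0.5042 0.2496 0.0213] 0.24 [231.2755 270.7847]
top stone [0.6047 0.0666 0.0982] 0.83 [292.3059 230.8992]
side head_top [0.593  0.0874 0.2006] 0.79 [281.013 254.489]
side grip_mid [0.5811 0.0653 0.203 ] 0.88 [289.3913 248.0468]
side lever_tip [0.5852 0.0684 0.208 ] 0.6 [287.0969 247.0866]
side lever_tip [0.5878 0.1302 0.0975] 0.53 [279.001  297.9931]
side handle [0.5784 0.0715 0.2011] 0.77 [289.5992 250.8217]
side clamp [0.6531 0.0907 0.1612] 0.63 [257.0737 261.0412]
side clamp [0.5932 0.0893 0.1985] 0.59 [280.6787 255.6996]
side stone [0.5868 0.1332 0.0988] 0.9 [278.9067 298.7325]
{'time_s': 0.8, 'joint_positions': array([ 64.3124,  30.222 ,  82.0862,  -0.0002,  67.6898, -10.2278]), 'qvel': array([-0.0319,  0.0189,  0.0479, -0.0391,  0.017 , -0.0186]), 'tau': array([ -0.0004, -43.9952, -17.6974,   0.0632,   0.0504,  -0.    ]), 'position': array([0.1666, 0.6024, 0.2396]), 'tcp_rot': array([[-0.9638,  0.2666,  0.    ],
       [ 0.2666,  0.9638,  0.    ],
       [-0.    ,  0.    , -1.    ]]), 'force': array([ 0.3359,  0.3864, -0.5431]), 'moment': array([-0.0051, -0.0051, -0.0421]), 'grasp_force': 0.0, 'opening': 1.0058742056961447}
```

Run:
```python
import cv2
a=cv2.imread('pics/top0.png')[150:310,210:410];b=cv2.imread('pics/side0.png')[190:350,200:400]
cv2.imwrite('pics/c.png',cv2.resize(cv2.vconcat([a,b]),None,fx=1.87,fy=1.87,interpolation=2) if 0 else cv2.hconcat([cv2.resize(a,(400,320)),cv2.resize(b,(400,320))]))
t=cv2.resize(cv2.imread('pics/top0.png'),(400,280));s=cv2.resize(cv2.imread('pics/side0.png'),(400,280))
cv2.imwrite('pics/d.png',cv2.vconcat([cv2.imread('pics/c.png'),cv2.hconcat([t,s])]))
```

```text
(no output)
```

View pics/d.png

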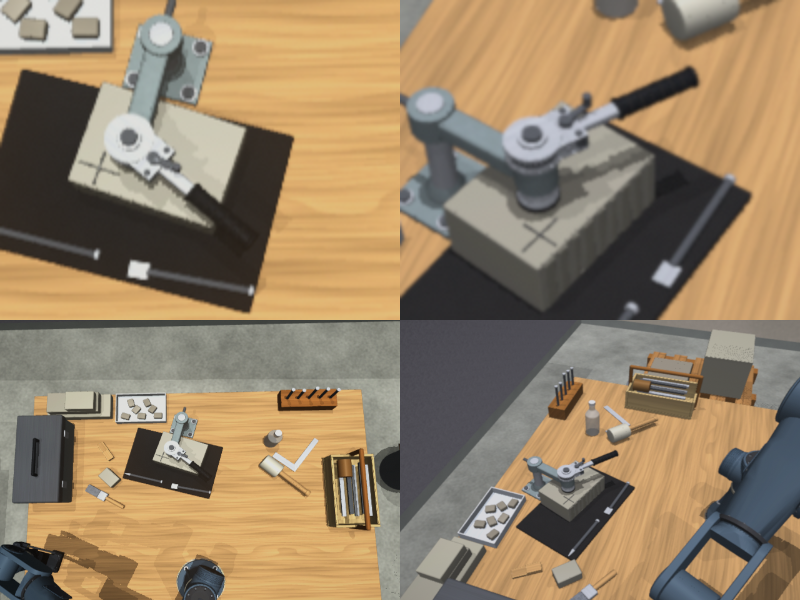

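The picture shows the head at about top pixel (275,219), the grip middle near (321,259), and the column at (290,167). The peg is near (296,235).

Run:
```python
from h import *
np.set_printoptions(precision=4,suppress=True)
c=cap('top'); s=cap('side')
H=atz(c,(275.5,219),.202);G=atz(c,(321,259),.190);C=atz(c,(290,167.5),.17);L=atz(c,(296.5,235.5),.223)
print(H,G,C,L,np.linalg.norm((G-H)[:2]),np.linalg.norm((C-H)[:2]))
print('side H',atz(s,(200+530/2-200,190+133/2),.202),'G',atz(s,(200+(656-400)/2,190+92/2),.19), 'peg',atz(s,(200+(587-400)/2,190+98/2),.223))
for n,cc in(('top',c),('side',s)):
  print(n,'cam at',-np.array(cc['R']).T@cc['t'])
  # dark grip pixels
  f=cc['frame'].astype(int)
  for k in('handle','grip_mid','head_top'):
    for q in finder.outline_of(n,k)[:2]:
        m=q['pixels']; v,u=np.nonzero(m); d=m&(f.sum(2)<130); dv,du=np.nonzero(d)
        print(n,k,round(q['confidence'],2),m.sum(),u.min(),u.max(),v.min(),v.max(),u.mean(),v.mean(),'dark',d.sum(),du.mean() if d.any() else 0,dv.mean() if d.any() else 0)
```

```text
[0.6193 0.1046 0.202 ] [ 0.5127 -0.0126  0.19  ] [0.767  0.0668 0.17  ] [0.5708 0.0491 0.223 ] 0.15836195663678942 0.15250286115568476
side H [0.6243 0.1052 0.202 ] G [ 0.5136 -0.0091  0.19  ] peg [0.5746 0.0537 0.223 ]
top cam at [ 0.3296 -0.0204  1.6825]
top handle 0.86 1157 262 338 207 274 295.3509075194468 237.35350043215212 dark 330 320.7909090909091 258.43333333333334
top grip_mid 0.89 1140 262 337 207 273 295.00701754385966 237.03684210526316 dark 316 320.24050632911394 258.06962025316454
top grip_mid 0.58 3076 244 332 192 266 289.42165149544866 230.06566970091026 dark 13 279.38461538461536 255.23076923076923
top head_top 0.82 1180 263 337 207 273 293.27966101694915 235.44152542372882 dark 316 320.6012658227848 258.3132911392405
side cam at [0.2308 0.8868 1.1641]
side handle 0.93 1642 250 348 223 277 291.3629719853837 251.65408038976858 dark 338 327.87278106508876 235.7337278106509
side handle 0.69 5021 221 326 242 345 275.42541326429 299.10157339175464 dark 1 266.0 343.0
side grip_mid 0.63 1607 251 347 224 277 291.0161792159303 251.6104542626011 dark 338 327.87278106508876 235.7337278106509
side head_top 0.68 1926 251 348 224 296 287.60280373831773 255.85254413291796 dark 340 327.52941176470586 236.08235294117648
side head_top 0.57 78 280 295 237 253 287.64102564102564 245.39743589743588 dark 0 0 0
```

play_rows(motion=[[[-0.015,-0.012,-0.03,0,0,5],[-0.05,-0.04,-0.05,0,0,12],[-0.085,-0.067,-0.05,0,0,19],[-0.12,-0.095,-0.05,0,0,26],[-0.152,-0.12,-0.05,0,0,33],[-0.184,-0.145,-0.05,0,0,40],[-0.216,-0.17,-0.05,0,0,47],[-0.248,-0.195,-0.05,0,0,54]]], fingers=0.04)

```text
time_s: 1.87
position: [0.3494, 0.3534, 0.2899]
tcp_rot: [[-0.346, 0.938, 0.001], [0.938, 0.346, 0.0], [0.0, 0.001, -1.0]]
force: [0.5, 0.6, 0.4]
opening: 0.502
grasp_force: 0.0
```

```bash
cat >> h.py <<'E'
np.set_printoptions(precision=4,suppress=True)
H=np.array([.622,.105]); TH0=-104.5
def go(xy,z,yawx):
    """print tool-frame shift and turn to reach world target with tool x at yawx deg"""
    s=bot.read_state();R=np.array(s['tcp_rot'])
    d=R.T@(np.array([*xy,z])-s['position']); y=np.degrees(np.arctan2(R[1,0],R[0,0]))
    print('t',s['time_s'],'p',s['position'],'yawx',y,'F',s['force'],'op',s['opening'],'gf',s['grasp_force'])
    print('shift',d,'wz',(y-yawx+180)%360-180); return s
E
python3 -c "
from h import *
go((.571,.050),.29,46.8)"
```

```text
t 1.8667 p [0.3494 0.3534 0.2899] yawx 110.22084891476781 F [0.4663 0.5544 0.3694] op 0.5016930222809906 gf 0.0
shift [-0.3612  0.103  -0.0001] wz 63.42084891476782
```

play_rows(motion=[[[-0.039,0.011,0,0,0,7],[-0.078,0.022,0,0,0,14],[-0.117,0.033,0,0,0,21],[-0.156,0.044,0,0,0,28],[-0.195,0.055,0,0,0,35],[-0.234,0.066,0,0,0,42],[-0.27,0.076,0,0,0,49],[-0.3,0.085,0,0,0,56]]])

```text
time_s: 2.53
position: [0.535, 0.1013, 0.2897]
tcp_rot: [[0.586, 0.81, 0.001], [0.81, -0.586, -0.0], [0.0, 0.001, -1.0]]
force: [0.4, 0.0, 1.6]
opening: 0.461
grasp_force: 0.0
```

```bash
python3 -c "
from h import *
go((.571,.050),.29,46.8)
c=cap('wrist','w1.png')
for k in('lever_tip','head_top','grip_mid'):
  for q in finder.recognise('wrist',k)[:2]: print(k,q['confidence'],np.array(q['at']),proj(c,q['at']))
P=np.array([.577,.044,.223]);print(proj(c,P),proj(c,[*H,.202]),proj(c,[.513,-.011,.19]),'cam',-np.array(c['R']).T@c['t'])
"
```

```text
t 2.5333 p [0.535  0.1013 0.2897] yawx 54.10096883606931 F [0.4087 0.0309 1.5758] op 0.46094970521794704 gf 0.0
shift [-0.0204  0.0592 -0.0002] wz 7.30096883606933
lever_tip 0.83 [0.5859 0.0626 0.2101] [430.8866 264.2488]
head_top 0.65 [0.6027 0.0993 0.2003] [418.0157 191.8647]
grip_mid 0.98 [0.5987 0.0904 0.2014] [420.7495 208.9733]
[440.5673 306.9326] [443.3443 163.5396] [388.174  394.1767] cam [0.5834 0.1679 0.4344]
```

View pics/w1.png

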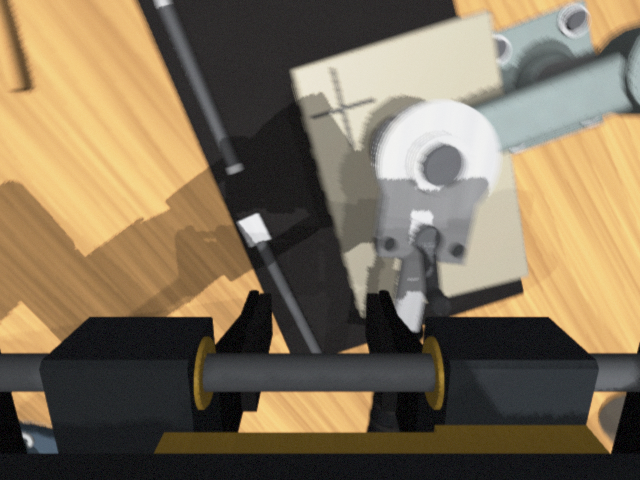

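The head is at wrist pixel (440,160), the lever pivot at (428,238), and the peg near (438,298) beside the right finger. All agree with the estimate. Next I move over the peg.

play_rows(motion=[[[-0.01,0.02,0,0,0,3],[-0.018,0.045,0,0,0,7.3],[-0.018,0.065,0,0,0,7.3],[-0.018,0.065,0,0,0,7.3],[-0.018,0.065,0,0,0,7.3]]])

```text
time_s: 3.15
position: [0.5753, 0.0526, 0.2894]
tcp_rot: [[0.678, 0.735, -0.001], [0.735, -0.678, 0.001], [-0.0, -0.001, -1.0]]
force: [-0.7, 1.0, 0.4]
opening: 0.459
grasp_force: 0.0
```

```bash
python3 -c "
from h import *
go((.5754,.0459),.23,46.8)
c=cap('wrist','w2.png')
for k in('lever_tip','head_top'):
  for q in finder.recognise('wrist',k)[:2]: print(k,q['confidence'],np.array(q['at']),proj(c,q['at']))
P=np.array([.577,.044,.223]);print(proj(c,P),proj(c,[*H,.202]))
"
```

```text
t 3.15 p [0.5753 0.0526 0.2894] yawx 47.3326329482272 F [-0.6539  0.9828  0.3999] op 0.4594692635433921 gf 0.0
shift [-0.0049  0.0047  0.0594] wz 0.5326329482272172
lever_tip 0.58 [0.5861 0.0641 0.2111] [318.4923 235.6374]
head_top 0.97 [0.6048 0.0929 0.201 ] [308.0584 171.3369]
[331.2903 279.2239] [316.0845 132.8576]
```

View pics/w2.png

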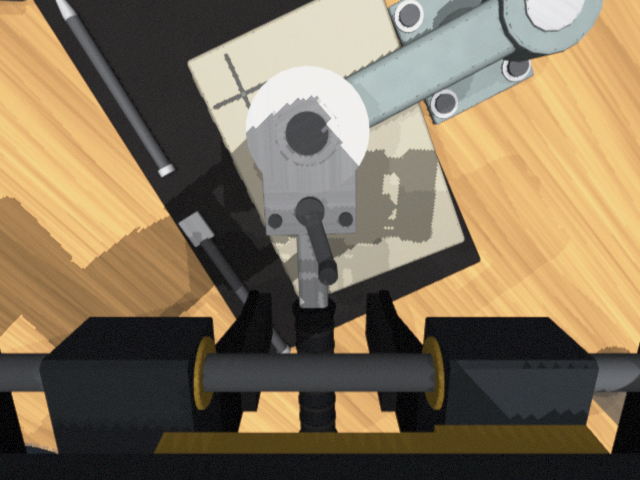

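The head is at (307,132), the peg top at (328,270), the grip line at about (316,395) and the column top at (552,5).

```bash
python3 -c "
from h import *
c=cap('wrist')
a=atz(c,(307,132),.202);p=atz(c,(328,270),.223);g=atz(c,(316.5,400),.19);g2=atz(c,(316,315),.19);C=atz(c,(552,5),.17)
print(a,p,g,C,np.degrees(np.arctan2(*(g-a)[1::-1])),np.degrees(np.arctan2(*(g2-a)[1::-1])),np.linalg.norm((g-a)[:2]),np.degrees(np.arctan2(*(C-a)[1::-1])),np.linalg.norm((C-a)[:2]))
"
```

```text
[0.6178 0.1092 0.202 ] [0.5784 0.0497 0.223 ] [ 0.5001 -0.0259  0.19  ] [0.7631 0.0664 0.17  ] -131.09115847466987 -130.35008437589164 0.17918172869078375 -16.42011172214473 0.151467601609024
```

```bash
python3 -c "
from h import *
s=go((.5775,.048),.229,48.5);print(s['qvel'])"
```

```text
t 3.35 p [0.5747 0.053  0.2895] yawx 47.36467368356391 F [0.2915 0.2485 0.7399] op 0.46225307094764123 gf 0.0
shift [-0.0017  0.0055  0.0605] wz -1.1353263164360783
[-0.1654  0.069  -0.3087 -0.2062 -0.2754  0.0871]
```

play_rows(motion=[[[-0.002,0.005,0.02,0,0,-1],[-0.002,0.005,0.045,0,0,-1],[-0.002,0.005,0.06,0,0,-1],[-0.002,0.005,0.06,0,0,-1],[-0.002,-0.001,0.06,0,0,-1],[-0.002,-0.006,0.06,0,0,-1],[-0.002,-0.006,0.06,0,0,-1]]])

```text
time_s: 3.93
position: [0.5697, 0.0553, 0.2309]
tcp_rot: [[0.665, 0.747, 0.001], [0.747, -0.665, 0.0], [0.001, 0.001, -1.0]]
force: [0.3, 1.6, -0.0]
opening: 0.456
grasp_force: 0.0
```

```bash
python3 -c "
from h import *
go((.5775,.048),.229,48.5)
c=cap('wrist','w3.png')"
```

```text
t 3.9333 p [0.5697 0.0553 0.2309] yawx 48.31679932031792 F [ 0.2768  1.5691 -0.0082] op 0.4562927273627673 gf 0.0
shift [-0.0003  0.0107  0.0019] wz -0.18320067968207354
```

View pics/w3.png

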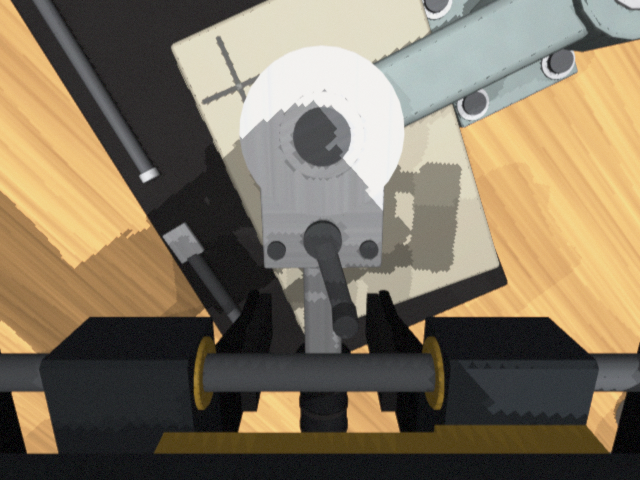

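```bash
python3 -c "
from h import *
c=cap('wrist');s=bot.read_state();R=np.array(s['tcp_rot']);p=s['position']
for x in(-.0095,0,.0095):
  for y in (-.02,.02): print(x,y,proj(c,p+R@[x,y,.017]))
q=atz(c,(345,325),.223);print(q,R.T@(q-p));a=atz(c,(321,136),.202);print('H',a)
"
```

```text
-0.0095 -0.02 [272.4415 332.4465]
-0.0095 0.02 [365.33   332.5607]
0 -0.02 [271.7219 312.5183]
0 0.02 [366.0952 312.6308]
0.0095 -0.02 [270.9789 291.9426]
0.0095 0.02 [366.8853 292.0534]
[0.5779 0.0469 0.223 ] [-0.0009  0.0105  0.008 ]
H [0.6192 0.1078 0.202 ]
```

The peg is at (345,325), between the fingers with its free side 4 mm from the right pad. I push it clockwise (−y).

play_rows(motion=[[[0,-0.003,0.001,0,0,0],[0,-0.006,0.001,0,0,0],[0,-0.009,0.001,0,0,0],[0,-0.012,0.001,0,0,0],[0,-0.014,0.001,0,0,0],[0,-0.016,0.001,0,0,0],[0,-0.017,0.001,0,0,0],[0,-0.017,0.001,0,0,0]]])

```text
time_s: 4.7
position: [0.557, 0.066, 0.2284]
tcp_rot: [[0.666, 0.746, -0.001], [0.746, -0.666, 0.001], [-0.0, -0.001, -1.0]]
force: [0.5, 0.8, -0.7]
opening: 0.459
grasp_force: 0.0
```

```bash
python3 -c "
from h import *
s=go((.5775,.048),.229,48.5)
c=cap('wrist','w4.png')"
```

```text
t 4.7 p [0.557  0.066  0.2284] yawx 48.25757747810628 F [ 0.5162  0.7786 -0.6586] op 0.4594912975063122 gf 0.0
shift [ 0.0002  0.0273 -0.0007] wz -0.24242252189372948
```

View pics/w4.png

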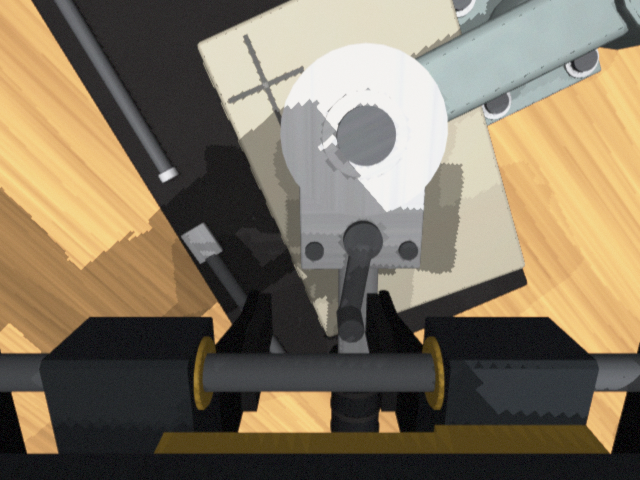

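play_rows(motion=[[[0,0.004,0,0,0,0],[0,0.008,0,0,0,0],[0,0.008,0,0,0,0]]])

```text
time_s: 5.0
position: [0.5647, 0.0595, 0.2286]
tcp_rot: [[0.666, 0.746, 0.001], [0.746, -0.666, -0.0], [0.001, 0.001, -1.0]]
force: [-0.6, -0.3, 0.9]
opening: 0.462
grasp_force: 0.0
```

```bash
python3 -c "
from h import *
s=go((.5775,.048),.229,48.5)
c=cap('wrist','w5.png');R=np.array(s['tcp_rot']);p=s['position']
c2=cap('side')
cv2.imwrite('pics/w5c.png',np.hstack([cv2.resize(c['frame'][80:440,200:480,::-1],(420,540)),cv2.resize(c2['frame'][200:290,230:292,::-1],(372,540))]))"
```

```text
t 5.0 p [0.5647 0.0595 0.2286] yawx 48.20982616910364 F [-0.5801 -0.268   0.8521] op 0.46225419720943695 gf 0.0
shift [ 0.      0.0172 -0.0004] wz -0.2901738308963502
```

View pics/w5c.png

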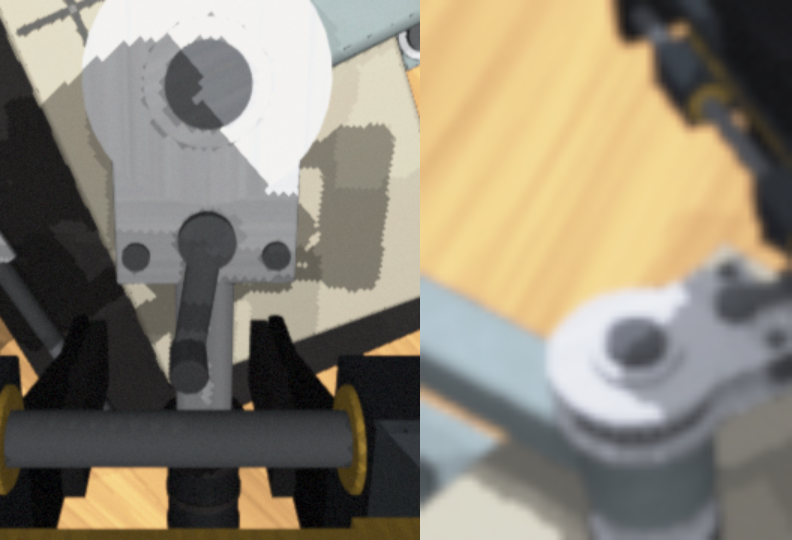

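The lever stands clockwise of the handle line (crop peg (190,378), pivot (207,240)) and stays there. Now the grip.

```bash
python3 -c "
from h import *
c=cap('wrist')
a=atz(c,(339,136),.202);g=atz(c,(336,407),.2)
d=np.degrees(np.arctan2(*(g-a)[1::-1]));print(a,d,np.linalg.norm(g-a))
H=np.array([.6192,.1075]); u=np.array([np.cos(np.radians(d)),np.sin(np.radians(d))])
s=go(H+.158*u,.194,d+180);print(H+.158*u)"
```

```text
[0.6182 0.1081 0.202 ] -131.53874948439895 0.12923254567700487
t 5.15 p [0.5637 0.0599 0.2285] yawx 48.21869193794895 F [-0.5614  0.21   -0.1665] op 0.45837681956852966 gf 0.0
shift [-0.0855  0.0104  0.0345] wz -0.24255857765211886
[ 0.5144 -0.0108]
```

play_rows(motion=[[[0,0.003,-0.015,0,0,0],[-0.01,0.01,-0.025,0,0,0],[-0.05,0.01,-0.025,0,0,0],[-0.085,0.01,-0.02,0,0,0],[-0.085,0.01,0.01,0,0,0],[-0.085,0.01,0.038,0,0,0],[-0.085,0.01,0.038,0,0,0],[-0.085,0.01,0.038,0,0,0]]], fingers=0.045)

```text
time_s: 5.82
position: [0.5136, -0.0105, 0.1902]
tcp_rot: [[0.666, 0.746, -0.003], [0.746, -0.666, 0.0], [-0.001, -0.002, -1.0]]
force: [-0.7, -0.0, 0.1]
opening: 0.515
grasp_force: 0.0
```

play_rows(motion=[[[0,0,0,0,0,0],[0,0,0,0,0,0],[0,0,0,0,0,0],[0,0,0,0,0,0],[0,0,0,0,0,0],[0,0,0,0,0,0]]], fingers=0.02)

```text
time_s: 6.32
position: [0.5149, -0.0098, 0.1914]
tcp_rot: [[0.666, 0.746, 0.002], [0.746, -0.666, -0.0], [0.001, 0.001, -1.0]]
force: [-0.3, 1.2, 4.1]
opening: 0.278
grasp_force: 30.0
```

```bash
cat >> h.py <<'E'
H=np.array([.6192,.1075])
def st():
    s=bot.read_state();R=np.array(s['tcp_rot']);p=np.array(s['position']);r=p[:2]-H
    ang=np.degrees(np.arctan2(r[1],r[0]));f=np.array(s['force']);rad=np.linalg.norm(r);u=r/rad
    cw=np.array([u[1],-u[0]])
    print('t',s['time_s'],'p',p,'dir',ang,'rad',rad,'yawx-180',np.degrees(np.arctan2(-R[1,0],-R[0,0])),'tilt',R[:2,2])
    print('F',f,'pull',-f[:2]@cw,'radial',f[:2]@u,'fz',f[2],'Mz',s['moment'],'gf',s['grasp_force'],'op',s['opening']*87)
    return s
E
python3 -c "
from h import *
st()"
```

```text
t 6.3167 p [ 0.5149 -0.0098  0.1914] dir -131.64801242284483 rad 0.15692556697253313 yawx-180 -131.72585207668513 tilt [ 0.0016 -0.0002]
F [-0.3178  1.2459  4.1359] pull -1.0654762335043761 radial -0.719789604588346 fz 4.135918476258619 Mz [0.0488 0.1742 0.0711] gf 29.995245337486267 op 24.229024554613368
```

```bash
cat > arc.py <<'E'
import sys,json,numpy as np
# arc.py r sink(0/1) start_lost deg... : rows
r=float(sys.argv[1]);sk=float(sys.argv[2]);lost=float(sys.argv[3])
print(json.dumps([[round(r*(1-np.cos(np.radians(p))),4)+0,round(-r*np.sin(np.radians(p)),4),round(sk*.01*max(0,p-lost)/360,4),0,0,p] for p in map(float,sys.argv[4:])]))
E
python3 arc.py .157 1 7 2 5 9 13 17 21 24 27
```

```text
[[0.0001, -0.0055, 0.0, 0, 0, 2.0], [0.0006, -0.0137, 0.0, 0, 0, 5.0], [0.0019, -0.0246, 0.0001, 0, 0, 9.0], [0.004, -0.0353, 0.0002, 0, 0, 13.0], [0.0069, -0.0459, 0.0003, 0, 0, 17.0], [0.0104, -0.0563, 0.0004, 0, 0, 21.0], [0.0136, -0.0639, 0.0005, 0, 0, 24.0], [0.0171, -0.0713, 0.0006, 0, 0, 27.0]]
```

play_rows(motion=[[[0.0001,-0.0055,0,0,0,2],[0.0006,-0.0137,0,0,0,5],[0.0019,-0.0246,0.0001,0,0,9],[0.004,-0.0353,0.0002,0,0,13],[0.0069,-0.0459,0.0003,0,0,17],[0.0104,-0.0563,0.0004,0,0,21],[0.0136,-0.0639,0.0005,0,0,24],[0.0171,-0.0713,0.0006,0,0,27]]])

```text
time_s: 6.98
position: [0.4732, 0.0486, 0.1911]
tcp_rot: [[0.932, 0.364, 0.002], [0.364, -0.931, -0.005], [-0.0, 0.006, -1.0]]
force: [-2.2, -8.2, 5.2]
opening: 0.277
grasp_force: 30.2
```

```bash
cat >> h.py <<'E'
def rest(n=5):
    v=[];m=[]
    for i in range(n):
        imaging.capture('side'); s=bot.read_state(); r=np.array(s['position'])[:2]-H; u=r/np.linalg.norm(r)
        f=np.array(s['force'])[:2]; v.append(-f@[u[1],-u[0]]); m.append(s['moment'][2])
    print('rest pulls',np.array(v),'Mz',np.mean(m),'total',np.mean(v[1:])+np.mean(m[1:])/.158)
    st()
E
python3 -c "
from h import *
st();rest(5)"
```

```text
t 6.9833 p [0.4732 0.0486 0.1911] dir -158.02371882407328 rad 0.15749238045543035 yawx-180 -158.67070422910385 tilt [ 0.0019 -0.0052]
F [-2.2075 -8.1783  5.1951] pull 6.757944050776769 radial 5.107560639622941 fz 5.195138043218147 Mz [-1.231   0.433   0.4267] gf 30.224442780017853 op 24.1380103974337
rest pulls [4.5928 3.9305 3.4721 2.9926 3.5373] Mz 0.21936498625454312 total 4.914213546724904
t 7.2333 p [0.4728 0.0493 0.191 ] dir -158.3075718445611 rad 0.15756865416944932 yawx-180 -158.59672389371627 tilt [ 0.0008 -0.0031]
F [-1.7442 -4.5008  7.3831] pull 3.5373312377826402 radial 3.2843008602637105 fz 7.383068114901559 Mz [-0.6741  0.4835  0.2348] gf 30.07628470659256 op 24.230011305351585
```

```bash
python3 arc.py .1575 0.6 0 2 5 8 11 14 17 20 23; python3 arc.py .1575 0.6 0 3 6 9 12 14 16
```

```text
[[0.0001, -0.0055, 0.0, 0, 0, 2.0], [0.0006, -0.0137, 0.0001, 0, 0, 5.0], [0.0015, -0.0219, 0.0001, 0, 0, 8.0], [0.0029, -0.0301, 0.0002, 0, 0, 11.0], [0.0047, -0.0381, 0.0002, 0, 0, 14.0], [0.0069, -0.046, 0.0003, 0, 0, 17.0], [0.0095, -0.0539, 0.0003, 0, 0, 20.0], [0.0125, -0.0615, 0.0004, 0, 0, 23.0]]
[[0.0002, -0.0082, 0.0001, 0, 0, 3.0], [0.0009, -0.0165, 0.0001, 0, 0, 6.0], [0.0019, -0.0246, 0.0001, 0, 0, 9.0], [0.0034, -0.0327, 0.0002, 0, 0, 12.0], [0.0047, -0.0381, 0.0002, 0, 0, 14.0], [0.0061, -0.0434, 0.0003, 0, 0, 16.0]]
```

play_rows(motion=[[[0.0001,-0.0055,0,0,0,2],[0.0006,-0.0137,0.0001,0,0,5],[0.0015,-0.0219,0.0001,0,0,8],[0.0029,-0.0301,0.0002,0,0,11],[0.0047,-0.0381,0.0002,0,0,14],[0.0069,-0.046,0.0003,0,0,17],[0.0095,-0.0539,0.0003,0,0,20],[0.0125,-0.0615,0.0004,0,0,23]]])

```text
time_s: 7.9
position: [0.461, 0.1108, 0.1903]
tcp_rot: [[1.0, -0.03, -0.002], [-0.03, -1.0, -0.004], [-0.002, 0.004, -1.0]]
force: [-3.6, -6.4, 7.3]
opening: 0.28
grasp_force: 30.2
```

```bash
python3 -c "
from h import *
st();rest(5)"
```

```text
t 7.9 p [0.461  0.1108 0.1903] dir 178.80797714070576 rad 0.15827175606513413 yawx-180 178.2999617181943 tilt [-0.0019 -0.0044]
F [-3.6283 -6.4484  7.2989] pull 6.522509559587053 radial 3.493319230663906 fz 7.298907198345438 Mz [-1.014   0.6927  0.3655] gf 30.180855095386505 op 24.35390845535626
rest pulls [5.0418 3.8761 3.8207 3.1093 2.8446] Mz 0.18574435228017797 total 4.544169938163421
t 8.15 p [0.461  0.1115 0.1903] dir 178.55102970618026 rad 0.15825484123055325 yawx-180 178.38260594348728 tilt [-0.0017 -0.0023]
F [-3.3532 -2.7607  7.7804] pull 2.844604253768316 radial 3.2823472631291826 fz 7.780427372777045 Mz [-0.5444  0.6968  0.208 ] gf 30.052581131458282 op 24.49930468426804
```

play_rows(motion=[[[0.0001,-0.0055,0,0,0,2],[0.0006,-0.0137,0,0,0,5],[0.0015,-0.0219,0,0,0,8],[0.0029,-0.0301,0,0,0,11],[0.0047,-0.0381,0,0,0,14],[0.0069,-0.046,0,0,0,17],[0.0095,-0.0539,0,0,0,20]]])

```text
time_s: 8.73
position: [0.4711, 0.1646, 0.1899]
tcp_rot: [[0.929, -0.37, -0.004], [-0.37, -0.929, -0.004], [-0.003, 0.005, -1.0]]
force: [-4.6, -5.7, 6.1]
opening: 0.276
grasp_force: 30.2
```

```bash
python3 -c "
from h import *
st();rest(5)"; python3 arc.py .158 0 0 -2 -6 -12 -19 -26 -33 -40 -47;  python3 arc.py .158 0 0 -7 -14 -21 -28 -35 -42 -49 -55
```

```text
t 8.7333 p [0.4711 0.1646 0.1899] dir 158.91283970893218 rad 0.15877656752739008 yawx-180 158.28819535465294 tilt [-0.0045 -0.004 ]
F [-4.5856 -5.6604  6.1338] pull 6.931164741250638 radial 2.242025210331867 fz 6.133753563870172 Mz [-0.7404  0.7623  0.4185] gf 30.214531123638153 op 24.05097808478334
rest pulls [5.7098 3.881  3.4794 3.9507 3.2449] Mz 0.1991965705052191 total 4.905859980819242
t 8.9833 p [0.4714 0.1654 0.1899] dir 158.62250179144016 rad 0.15876269838186186 yawx-180 158.36471617111087 tilt [-0.0035 -0.0018]
F [-4.8751 -1.5763  5.507 ] pull 3.2448543196882125 radial 3.9651483310280002 fz 5.507043204972485 Mz [-0.2898  0.7848  0.2446] gf 30.064557194709778 op 23.856942561171827
[[0.0001, 0.0055, 0.0, 0, 0, -2.0], [0.0009, 0.0165, 0.0, 0, 0, -6.0], [0.0035, 0.0329, 0.0, 0, 0, -12.0], [0.0086, 0.0514, 0.0, 0, 0, -19.0], [0.016, 0.0693, 0.0, 0, 0, -26.0], [0.0255, 0.0861, 0.0, 0, 0, -33.0], [0.037, 0.1016, 0.0, 0, 0, -40.0], [0.0502, 0.1156, 0.0, 0, 0, -47.0]]
[[0.0012, 0.0193, 0.0, 0, 0, -7.0], [0.0047, 0.0382, 0.0, 0, 0, -14.0], [0.0105, 0.0566, 0.0, 0, 0, -21.0], [0.0185, 0.0742, 0.0, 0, 0, -28.0], [0.0286, 0.0906, 0.0, 0, 0, -35.0], [0.0406, 0.1057, 0.0, 0, 0, -42.0], [0.0543, 0.1192, 0.0, 0, 0, -49.0], [0.0674, 0.1294, 0.0, 0, 0, -55.0]]
```

play_rows(motion=[[[0.0001,0.0055,0,0,0,-2],[0.0009,0.0165,0,0,0,-6],[0.0035,0.0329,0,0,0,-12],[0.0086,0.0514,0,0,0,-19],[0.016,0.0693,0,0,0,-26],[0.0255,0.0861,0,0,0,-33],[0.037,0.1016,0,0,0,-40],[0.0502,0.1156,0,0,0,-47]]])

```text
time_s: 9.65
position: [0.477, 0.0398, 0.19]
tcp_rot: [[0.902, 0.431, 0.001], [0.431, -0.902, 0.002], [0.002, -0.001, -1.0]]
force: [2.4, 4.3, 1.0]
opening: 0.279
grasp_force: 30.0
```

```bash
python3 -c "
from h import *
st();c=imaging.capture('side');st()"
```

```text
t 9.65 p [0.477  0.0398 0.19  ] dir -154.52341112856334 rad 0.15750344825114246 yawx-180 -154.4484708688748 tilt [0.0011 0.0016]
F [2.4339 4.2983 1.0044] pull -2.8334520892751747 radial -4.046143009937566 fz 1.004377526865643 Mz [ 0.5645 -0.3424  0.0361] gf 29.992936849594116 op 24.309681438181716
t 9.7 p [0.4788 0.0365 0.1901] dir -153.1638387497685 rad 0.15732871349783806 yawx-180 -154.14040643552798 tilt [ 0.002  -0.0022]
F [-1.0212 -0.3321  0.9777] pull -0.16465766817540894 radial 1.0611892482895429 fz 0.9777018019301528 Mz [0.0315 0.2146 0.6042] gf 30.380746722221375 op 24.487078691052172
```

```bash
python3 arc.py .1575 0 0 -3 -8 -14 -21 -28 -35 -42 -49;  python3 arc.py .1575 0 0 -3 -8 -14 -20 -25 -29 -31 -32
```

```text
[[0.0002, 0.0082, 0.0, 0, 0, -3.0], [0.0015, 0.0219, 0.0, 0, 0, -8.0], [0.0047, 0.0381, 0.0, 0, 0, -14.0], [0.0105, 0.0564, 0.0, 0, 0, -21.0], [0.0184, 0.0739, 0.0, 0, 0, -28.0], [0.0285, 0.0903, 0.0, 0, 0, -35.0], [0.0405, 0.1054, 0.0, 0, 0, -42.0], [0.0542, 0.1189, 0.0, 0, 0, -49.0]]
[[0.0002, 0.0082, 0.0, 0, 0, -3.0], [0.0015, 0.0219, 0.0, 0, 0, -8.0], [0.0047, 0.0381, 0.0, 0, 0, -14.0], [0.0095, 0.0539, 0.0, 0, 0, -20.0], [0.0148, 0.0666, 0.0, 0, 0, -25.0], [0.0197, 0.0764, 0.0, 0, 0, -29.0], [0.0225, 0.0811, 0.0, 0, 0, -31.0], [0.0239, 0.0835, 0.0, 0, 0, -32.0]]
```

play_rows(motion=[[[0.0002,0.0082,0,0,0,-3],[0.0015,0.0219,0,0,0,-8],[0.0047,0.0381,0,0,0,-14],[0.0105,0.0564,0,0,0,-21],[0.0184,0.0739,0,0,0,-28],[0.0285,0.0903,0,0,0,-35],[0.0405,0.1054,0,0,0,-42],[0.0542,0.1189,0,0,0,-49]]])

```text
time_s: 10.37
position: [0.577, -0.0434, 0.1899]
tcp_rot: [[0.27, 0.963, -0.0], [0.963, -0.27, 0.003], [0.003, -0.001, -1.0]]
force: [1.0, 6.1, 1.1]
opening: 0.278
grasp_force: 30.0
```

play_rows(motion=[[[0.0002,0.0082,0,0,0,-3],[0.0015,0.0219,0,0,0,-8],[0.0047,0.0381,0,0,0,-14],[0.0095,0.0539,0,0,0,-20],[0.0148,0.0666,0,0,0,-25],[0.0197,0.0764,0,0,0,-29],[0.0225,0.0811,0,0,0,-31],[0.0239,0.0835,0,0,0,-32]]])

```text
time_s: 11.03
position: [0.6636, -0.0427, 0.1898]
tcp_rot: [[-0.279, 0.96, -0.001], [0.96, 0.279, 0.001], [0.001, -0.001, -1.0]]
force: [-2.8, 1.9, 3.9]
opening: 0.279
grasp_force: 30.0
```

```bash
python3 -c "
from h import *
st();c=cap('wrist','w6.png');st()"
```

```text
t 11.0333 p [ 0.6636 -0.0427  0.1898] dir -73.54475001505348 rad 0.15662772540188652 yawx-180 -73.80304535042123 tilt [-0.001   0.0012]
F [-2.8241  1.8902  3.911 ] pull -2.172960712586576 radial -2.612792718179893 fz 3.911022292173791 Mz [ 0.2579  0.4523 -0.1514] gf 29.991380274295807 op 24.256062242881804
t 11.0833 p [ 0.6637 -0.0427  0.1898] dir -73.49887996508114 rad 0.15665565024611805 yawx-180 -73.78757694865466 tilt [-0.0005  0.0015]
F [-0.8838  3.1128  4.1894] pull 0.036764208018162936 radial -3.2356200753709565 fz 4.18940458574519 Mz [ 0.4967  0.186  -0.0944] gf 29.989026188850403 op 24.307312051620904
```

View pics/w6.png

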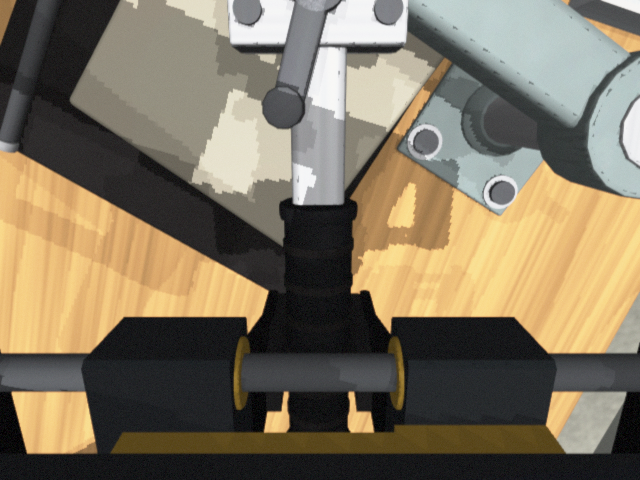

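The grip is still held, and the peg at (284,105) is on the clockwise side. Next is the second tightening stroke.

play_rows(motion=[[[0.0001,-0.0055,0,0,0,2],[0.0006,-0.0137,0,0,0,5],[0.0015,-0.0219,0,0,0,8],[0.0029,-0.0301,0,0,0,11],[0.0047,-0.0381,0.0001,0,0,14],[0.0069,-0.046,0.0001,0,0,17],[0.0095,-0.0539,0.0002,0,0,20],[0.0125,-0.0615,0.0003,0,0,23]]])

```text
time_s: 11.75
position: [0.6034, -0.0483, 0.1897]
tcp_rot: [[0.121, 0.993, 0.008], [0.993, -0.121, 0.001], [0.002, 0.008, -1.0]]
force: [6.4, 5.2, -1.3]
opening: 0.277
grasp_force: 30.2
```

```bash
cat > m.py <<'E'
from h import *
s=bot.read_state();r=np.array(s['position'])[:2]-H;u=r/np.linalg.norm(r)
print('MOVING total',-np.array(s['force'])[:2]@[u[1],-u[0]]+s['moment'][2]/.158)
rest(5)
E
python3 m.py
```

```text
MOVING total 8.858144812880276
rest pulls [3.9919 3.3133 3.4305 3.2834 3.0143] Mz 0.20377454646901666 total 4.559116735839333
t 12.0 p [ 0.6024 -0.0482  0.1896] dir -96.16651658626319 rad 0.15661530562237627 yawx-180 -96.86641910639602 tilt [0.0046 0.0015]
F [3.5123 4.4474 0.6239] pull 3.0142794176740426 radial -4.798995766277587 fz 0.6239355751824264 Mz [ 0.6669 -0.4856  0.2525] gf 30.053942799568176 op 24.0846550552245
```

play_rows(motion=[[[0.0001,-0.0055,0.0001,0,0,2],[0.0006,-0.0137,0.0001,0,0,5],[0.0015,-0.0219,0.0002,0,0,8],[0.0029,-0.0301,0.0003,0,0,11],[0.0047,-0.0381,0.0004,0,0,14],[0.0069,-0.046,0.0005,0,0,17],[0.0095,-0.0539,0.0006,0,0,20]]])

```text
time_s: 12.58
position: [0.5514, -0.0338, 0.1892]
tcp_rot: [[0.453, 0.892, 0.008], [0.892, -0.453, -0.002], [0.002, 0.008, -1.0]]
force: [7.3, 1.9, -2.2]
opening: 0.276
grasp_force: 30.4
```

```bash
python3 m.py
```

```text
MOVING total 9.51599946491169
rest pulls [4.2586 2.6422 2.8526 2.5622 1.5734] Mz 0.32867549112446237 total 4.576014989958989
t 12.8333 p [ 0.5503 -0.0333  0.1891] dir -116.0665660279776 rad 0.15673309578128053 yawx-180 -116.81607139440831 tilt [ 0.0053 -0.0001]
F [3.2833 3.1314 0.4296] pull 1.5733661180197105 radial -4.255612632111795 fz 0.42962942287582845 Mz [ 0.408  -0.4991  0.3549] gf 30.13220876455307 op 24.18259726817275
```

play_rows(motion=[[[0.0001,-0.0055,0.0001,0,0,2],[0.0006,-0.0137,0.0001,0,0,5],[0.0015,-0.0219,0.0002,0,0,8],[0.0029,-0.0301,0.0003,0,0,11],[0.0047,-0.0381,0.0004,0,0,14],[0.0069,-0.046,0.0005,0,0,17],[0.0095,-0.0539,0.0006,0,0,20]]])

```text
time_s: 13.42
position: [0.5077, -0.0029, 0.1891]
tcp_rot: [[0.729, 0.685, 0.008], [0.685, -0.729, -0.005], [0.002, 0.01, -1.0]]
force: [4.8, -4.4, 1.7]
opening: 0.275
grasp_force: 30.7
```

```bash
python3 m.py
```

```text
MOVING total 11.180786649612893
rest pulls [4.648  3.5383 4.0948 3.7287 3.6088] Mz 0.4559612429757209 total 6.59978782923017
t 13.6667 p [ 0.5066 -0.0019  0.189 ] dir -135.8293751090571 rad 0.156988811286227 yawx-180 -136.70205617519008 tilt [ 0.0044 -0.0018]
F [ 3.8568 -1.2846  6.3428] pull 3.6087761541863523 radial -1.8712276134691197 fz 6.342799310702169 Mz [-0.3743 -0.4552  0.4659] gf 30.260657966136932 op 24.22934769590016
```

play_rows(motion=[[[0.0001,-0.0055,0,0,0,2],[0.0006,-0.0137,0,0,0,5],[0.0015,-0.0219,0,0,0,8]]])

```text
time_s: 13.92
position: [0.4934, 0.0136, 0.189]
tcp_rot: [[0.817, 0.576, 0.006], [0.576, -0.817, -0.005], [0.002, 0.007, -1.0]]
force: [3.8, -6.8, 4.6]
opening: 0.283
grasp_force: 30.4
```

```bash
python3 m.py
```

```text
MOVING total 11.202675041382607
rest pulls [6.1144 5.8414 5.5553 5.1061 4.8245] Mz 0.3473348884782067 total 7.574688101345169
t 14.1667 p [0.4926 0.0146 0.1889] dir -143.72109545481177 rad 0.15703444341514838 yawx-180 -144.72976062824355 tilt [ 0.004  -0.0025]
F [ 3.4822 -3.4287  6.1905] pull 4.8245086583568995 radial -0.7783037115366915 fz 6.190527695711018 Mz [-0.7087 -0.4398  0.37  ] gf 30.134860575199127 op 24.162385724542045
```

play_rows(motion=[[[0.0001,-0.0041,0,0,0,1.5],[0.0003,-0.0096,0,0,0,3.5],[0.0006,-0.0137,0,0,0,5]]])

```text
time_s: 14.42
position: [0.4855, 0.025, 0.1889]
tcp_rot: [[0.864, 0.504, 0.005], [0.504, -0.864, -0.005], [0.001, 0.007, -1.0]]
force: [3.4, -8.2, 5.2]
opening: 0.279
grasp_force: 30.4
```

```bash
python3 m.py
```

```text
MOVING total 11.86742642170638
rest pulls [7.9896 7.9451 6.6443 6.8655 7.2706] Mz 0.38188872689689896 total 9.589143294618097
t 14.6667 p [0.4851 0.0256 0.1889] dir -148.56651418531996 rad 0.15712233094059358 yawx-180 -149.68849572110958 tilt [ 0.0037 -0.0036]
F [ 3.6291 -6.3029  6.5459] pull 7.270565020133459 radial 0.19046276698465903 fz 6.545945844801061 Mz [-1.0618 -0.3466  0.3846] gf 30.205601155757904 op 24.31383481210429
```

Rise is about +4.2 N from the screw angle past contact. I unload slightly counterclockwise, where the handle runs free, then release and lift.

play_rows(motion=[[[0,0.002,0,0,0,-0.5],[0.0001,0.004,0,0,0,-1.5],[0.0001,0.004,0,0,0,-1.5],[0.0001,0.004,0,0,0,-1.5]]])

```text
time_s: 15.0
position: [0.487, 0.0226, 0.1889]
tcp_rot: [[0.85, 0.526, 0.003], [0.526, -0.85, -0.002], [0.001, 0.004, -1.0]]
force: [3.1, -3.6, 6.0]
opening: 0.279
grasp_force: 30.1
```

play_rows(motion=[[[0,0,0,0,0,0],[0,0,0,0,0,0],[0,0,0,0,0,0],[0,0,0,0,0,0],[0,0,0,0,0,0]]], fingers=0.05)

```text
time_s: 15.42
position: [0.4838, 0.0247, 0.1873]
tcp_rot: [[0.851, 0.526, -0.004], [0.526, -0.851, 0.001], [-0.003, -0.003, -1.0]]
force: [0.9, 0.1, 0.3]
opening: 0.538
grasp_force: 0.4
```

play_rows(motion=[[[0,0,-0.01,0,0,0],[0,0,-0.03,0,0,0],[0,0,-0.06,0,0,0],[0,0,-0.09,0,0,0],[0,0,-0.11,0,0,0],[0,0,-0.11,0,0,0],[0,0,-0.11,0,0,0]]])

```text
time_s: 16.0
position: [0.4842, 0.0247, 0.298]
tcp_rot: [[0.85, 0.526, -0.002], [0.526, -0.85, 0.001], [-0.001, -0.002, -1.0]]
force: [-0.4, 0.4, -0.9]
opening: 0.571
grasp_force: 0.0
```

```bash
python3 -c "
from h import *
st();cap('wrist','w7.png')"
```

```text
t 16.0 p [0.4842 0.0247 0.298 ] dir -148.4837442955121 rad 0.15830994184986447 yawx-180 -148.25063503852297 tilt [-0.0016  0.0009]
F [-0.3766  0.4482 -0.8668] pull -0.5789334019173475 radial 0.08673691458775884 fz -0.866834025679817 Mz [-0.1627  0.1688 -0.0111] gf 0.0 op 49.654395918555466
```

View pics/w7.png

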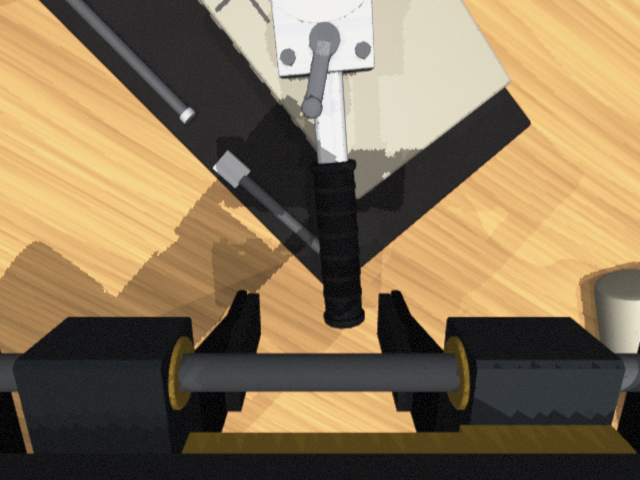

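The gripper is clear, and the peg at (312,105) is on the clockwise side of the handle.

```bash
python3 -c "
from rig import bot
print(bot.hand_in())"
```

```text
the job is handed in; nothing more can be done
None
```

The lever is flipped to tightening and the job is handed in at about 16 s. The pad grips at an estimated +4.2 N, judged from screw angle past contact; direct pull readings gave about +2.8 (moving) and +4.9 (at rest). The handle is let go with the lever still at tightening.

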